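Refill the spice carousel, turn the new jar to the front and hold it there

TASK

Pick up the spice jar that stands alone on the worktop and lower it (do not drop it) upright to the bottom of the one empty cup of the spice carousel, while that cup is still away from the front. Let go of the jar, then turn the carousel by the wooden handle on its centre column until this jar stands right at the front, in line with the steel pointer of the base. Finish while still gripping the handle, holding the carousel still in that position; do not shift or knock over the other things around.

Things in the scene. Friction and masses are not known exactly. Their poses are not given: they have to be found in the camera images.
- spice_jar: the loose spice jar, the only one of its kind not in the carousel: upright round glass jar, 45 mm diameter, 106 mm tall including its 21 mm screw cap (same width as the body), about 0.11 kg; origin at the centre of its underside, z up along the jar. Starts standing on the worktop left of the carousel
- carousel: the carousel's base, fixed to the worktop: dark wooden disc, 190 mm diameter, 8 mm high; origin at the centre of its underside, on the vertical turning axis. Its -x axis is the front: a flat 16 mm wide steel pointer sticks out that way, to 138 mm from the axis, visible under the turntable's edge
- turntable (a joint): turning angle of the turntable (rad), positive anticlockwise from above, 0 when the empty cup is at the front, turns freely to +-12, stays where left (friction 0.06 N m). Wooden disc, 220 mm diameter, top at z = 20 mm, with four steel cups a quarter turn apart; three hold spice jars fixed in them (tops at most 123 mm above the worktop)
- well (a point): centre of the inner floor of the empty cup, 23 mm above the worktop, 75 mm from the turning axis; it turns with the turntable. The cup is 55 mm wide inside, 61 mm outside; its rim is 35 mm above this point
- front_mark (a point): fixed point 75 mm in front of the turning axis, over the pointer, at the height of the cup's floor: where the centre of the cup's floor is when the cup is right at the front
- handle: wooden paddle on top of a 12 mm steel column, fixed to the turntable: 14 mm thick along its x, 60 mm long along its y, 38 mm high; origin at the centre of its underside, on the turning axis, 145 mm above the worktop. Its -x axis points to the empty cup: grip its two flat faces with the fingers closing along the line from the axis to the empty cup
- pepper_mill: bystander: wooden pepper mill, 58 mm diameter, 170 mm tall, behind the loose jar; origin under its centre
- egg_timer: bystander: round egg timer, 62 mm diameter, 59 mm tall; origin under its centre
- onion: bystander: onion, 75 mm, 77 mm tall; origin under its centre
- lemon: bystander: lemon, 83x58x58 mm, right of the carousel; origin under its centre
- tablet_bottle: bystander: squat bottle with a ribbed lid, 48 mm diameter, 80 mm tall (shorter and wider than the spice jar), right behind the carousel; origin under its centre
- teaspoon: bystander: steel teaspoon lying right of the carousel, 130x27x11 mm; origin under its centre

How it is judged:
By the outcome, as a careful person would: the job done as asked, in the order asked, and still so for the second after the job is handed in, while the arm keeps its last pose, push and grip.
It also fails if it takes over 72 s, if anything falls off the work surface, if the arm or the gripper's body presses on something with over 40 N, if the wrist force passes 120 N, or if a joint passes its speed limit or range.

ROBOT

A 6-joint arm with a two-finger parallel gripper is mounted at the origin on a cart in front of the work surface, level with it; the furniture and walls round the work are solid. World frame = base frame: x ahead of the robot, y to its left, z up, the work surface at z = 0. Lengths are in mm, angles in rad, forces in N, time in s.
With the tool pointing down it reaches from about 350 to 1000 mm from the base axis. Payload 7.1 kg.
Tool frame: the origin (TCP) lies at the very end of the fingers, on their centre line; the grasp point (between the pads) lies 19 mm behind it (r.pinch_z is the distance from the TCP to the grasp point, in mm); z points along the fingers, y is the direction in which the jaws open and shut (so a half turn about z gives the same grasp; the last joint's range is limited). The gripper opens to 85 mm and grips with 20 to 120 N. Pads are 22 mm wide; open, the fingers measure 114 mm over their backs; the gripper's body (76 mm by 85 mm) begins 54 mm behind the grasp point. The pads swing forward as they close: fully open they stand 13 mm farther back than shut.
Start: joints at [-1.274, 0.423, 1.63, -0, 1.089, -0.019], TCP at [194.128, -594.07, 231.319] pointing down, gripper open.
Joint ranges: [-3, 3], [-0.9, 2.11], [0.09, 2.58], [-1.31, 4.45], [0.11, 2.69], [-2.54, 2.54]. Speed limits (rad/s): [2.39, 2.39, 3.01, 3.14, 3.14, 3.14].

INTERFACE

Orientations are given as a unit quaternion [x, y, z, w].
In Python, from cell import r gives the robot as it stands.
- The arm moves only by the shell command python3 -m inch 'ROWS' [FORCE]. ROWS is text: rows parted by semicolons, each of 7 numbers parted by spaces: the shift along the tool's x, y, z in mm, then the turn, a rotation vector about the tool's x, y, z in degrees, then the closure, from -1 (fully open) to 1 (shut). A call has exactly 8 rows; each row is the pose to reach, as a shift and turn from the pose commanded when the call began, along the tool's axes at that moment; what a row does not reach only later rows make up. A row lasts 1/8 s, in which the tool goes at most 62.5 mm and 10.7 degrees, less where a joint would pass 70% of its speed; a pose out of reach is approached as far as the arm can. A call with a gripper value outside its range is refused whole. The fingers move at their own pace and stop on an object; FORCE is the grip in N (left out, the last holds). Time passes only in rows, so rows that repeat a pose let the fingers close, or fill a call up. It gives the time, the measured TCP pose, the force and the opening at its end, in the units of the state.
- r.observe(): the state, without advancing time (a new reading comes with each control period).
- r.grab_frame(name): name is "scene" or "top"; returns (picture, depth): 400x640x3 uint8, red, green, blue; 400x640 float32, mm along the optical axis (not along the pixel's ray), 0 where there is no reading.
- r.get_calibration(name): a dict with "mtx" (3x3 intrinsics, pixels), "eye" and "attitude" of the camera in the world. Camera axes: x right, y up, looking along -z (the intrinsics and any distortion apply to the point x, -y, -z); pixel columns grow to the right and rows downward; lengths in mm; the calibration is good to about 2 mm. A picture is of the moment at which its call begins. get_calibration takes no time and is no camera call.
- r.job_done(): hands the job in, once; it reports no verdict.
The state is a dict: "time_s": time; "joints": joint angles; "joint_vel": joint speeds; "tau": joint torques, N m; "tool_pos": TCP position; "orientation": TCP orientation; "wrist_force": force on the tool from outside, world axes, zero at the start; "ft_torque": the same for the moment, N m; "gripper_width": opening from 0.0 (shut) to 1.0 (fully open).
Only numpy, scipy, OpenCV 4.12 (cv2) and the standard library are available. Lean on these libraries where they do the work, as an engineer would, in place of code of your own. Each camera call takes 0.05 s, during which the arm holds its last target.

## Working session

There is one attempt and no reset: what is moved stays moved. The work goes in short steps, Python scripts to look and compute and a shell command to move; the robot and the scene stay as the last step left them, time stands still between calls to the robot, and variables do not carry over. Pictures are saved under pics/ and viewed, and the job is handed in when it is done.

```bash
ls; mkdir -p pics; python3 - <<'E'
from cell import r
import cv2,numpy as np
print(r.observe())
for n in("scene","top"):
    c=r.get_calibration(n);print(n,c)
    p,d=r.grab_frame(n);cv2.imwrite(f"pics/{n}0.png",p[:,:,::-1]);np.save(f"pics/{n}0.npy",d)
E
```

```text
pics
{'time_s': 0.0, 'joints': array([-1.27403927e+00,  4.23849499e-01,  1.63072057e+00, -4.83610374e-05,
        1.08865197e+00, -1.90157972e-02]), 'joint_vel': array([-0.00080811,  0.00120027,  0.00088961,  0.00139272, -0.00055277,
        0.00049096]), 'tau': array([-1.44084839e-03, -5.57381415e+01, -2.81740665e+01, -1.49177222e-04,
        7.58651469e-03, -1.12427972e-05]), 'tool_pos': array([ 193.92734826, -593.54120182,  230.52830527]), 'orientation': array([ 9.87559715e-01,  1.57242311e-01, -1.33981705e-04, -8.03881042e-04]), 'wrist_force': array([-0.31561707,  0.34216704, -0.68603908]), 'ft_torque': array([-0.02583164, -0.03784935,  0.00066505]), 'gripper_width': 1.0013360961944833}
scene {'mtx': array([[360.95110018,   0.        , 318.12809402],
       [  0.        , 360.95110018, 195.58232818],
       [  0.        ,   0.        ,   1.        ]]), 'eye': array([ -233.25880258, -1180.00164005,   706.75342195]), 'attitude': array([ 0.51766602, -0.16712165, -0.2440127 ,  0.80283874])}
top {'mtx': array([[373.82646676,   0.        , 317.85990648],
       [  0.        , 373.82646676, 200.84117427],
       [  0.        ,   0.        ,   1.        ]]), 'eye': array([ 333.64896356,  -66.90969128, 1313.47698727]), 'attitude': array([ 0.05603453, -0.06620587, -0.70378736,  0.70509593])}
```

View pics/scene0.png

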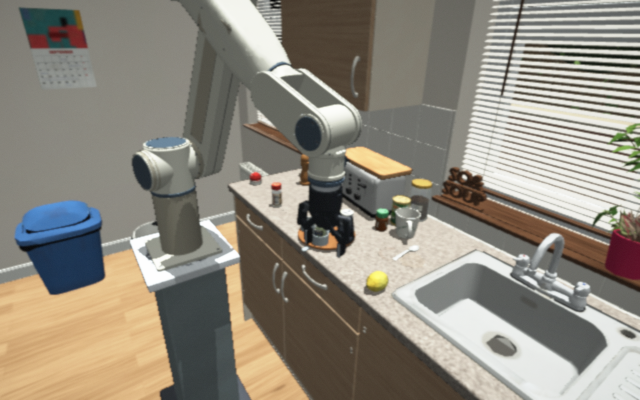

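View pics/top0.png

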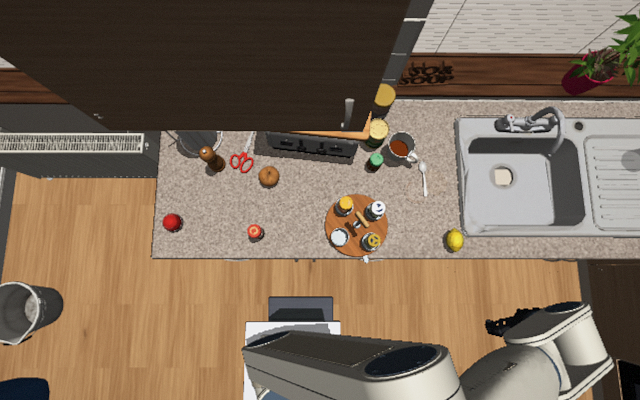

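```bash
cat > h.py <<'E'
import numpy as np,cv2
from scipy.spatial.transform import Rotation as R
from cell import r
def ray(n,u,v):
    c=r.get_calibration(n);K=c['mtx'];d=np.array([(u-K[0,2])/K[0,0],-(v-K[1,2])/K[1,1],-1.])
    return np.array(c['eye']),R.from_quat(c['attitude']).apply(d)
def atz(n,u,v,z):
    e,d=ray(n,u,v);return e+d*(z-e[2])/d[2]
def atd(n,u,v,D):
    e,d=ray(n,u,v);return e+d*D
def proj(n,P):
    c=r.get_calibration(n);K=c['mtx'];p=R.from_quat(c['attitude']).inv().apply(np.array(P)-c['eye'])
    return K[0,0]*p[...,0]/-p[...,2]+K[0,2], K[1,1]*p[...,1]/p[...,2]+K[1,2]
def tri(a,b):
    e1,d1=ray(*a);e2,d2=ray(*b);A=np.c_[d1,-d2];s=np.linalg.lstsq(A,e2-e1,rcond=None)[0]
    p,q=e1+d1*s[0],e2+d2*s[1];return (p+q)/2,np.linalg.norm(p-q)
def crop(src,dst,x,y,w,h,s):
    im=cv2.imread(src)[y:y+h,x:x+w];cv2.imwrite(dst,cv2.resize(im,None,fx=s,fy=s,interpolation=cv2.INTER_CUBIC))
E
python3 - <<'E'
from h import *
crop('pics/top0.png','pics/t1.png',310,180,100,90,6)
crop('pics/top0.png','pics/t2.png',150,130,140,120,5)
crop('pics/scene0.png','pics/s1.png',230,150,200,150,4)
d=np.load('pics/top00.npy') if 0 else np.load('pics/top0.npy')
for u,v in [(255,232),(340,238),(345,205),(377,210),(372,242),(360,220),(355,228),(300,230),(410,220)]:
    print(u,v,atd('top',u,v,d[v,u]).round(1))
E
```

```text
255 232 [442.  118.  108.3]
340 238 [ 429.8 -162.2   19.4]
345 205 [ 528.9 -172.   120.3]
377 210 [ 512.7 -275.2  121.2]
372 242 [ 409.9 -257.1  117.8]
360 220 [ 472.8 -212.1  180. ]
355 228 [ 464.5 -214.6   19.8]
300 230 [459.3 -23.   -2.9]
410 220 [ 495.1 -412.3    2.1]
```

View pics/t1.png

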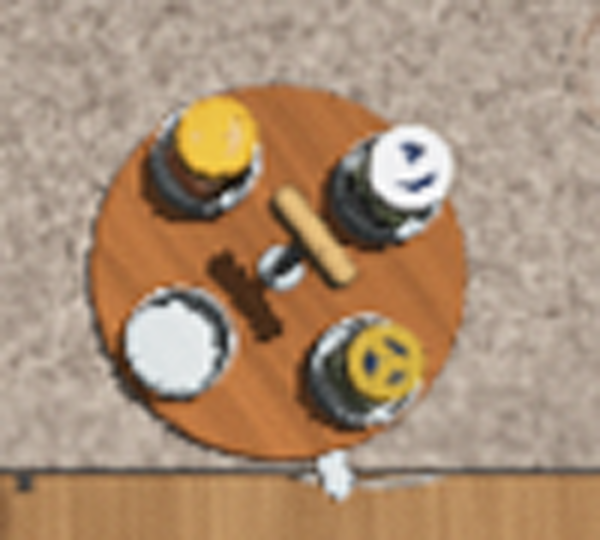

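View pics/t2.png

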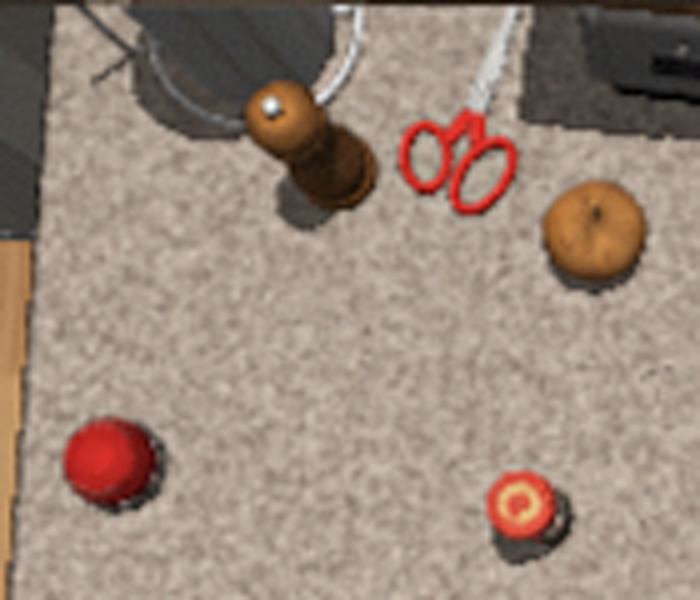

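View pics/s1.png

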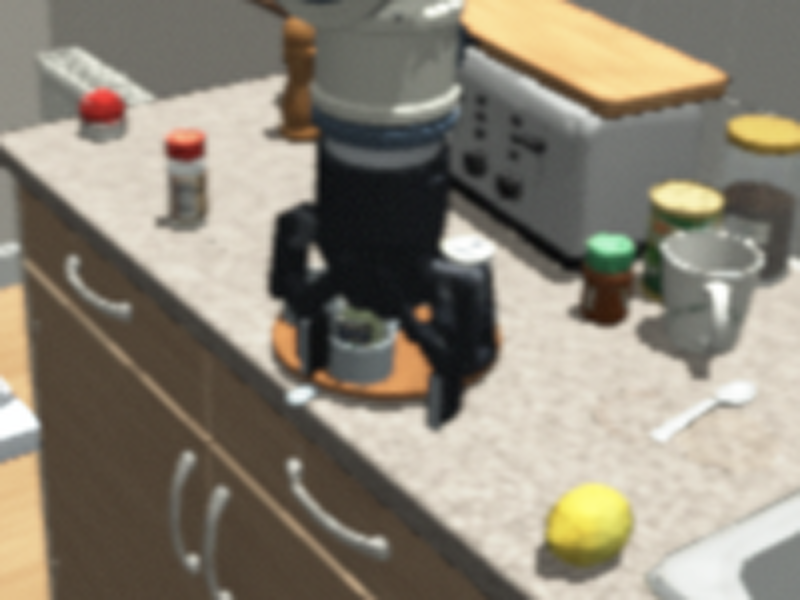

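```bash
cat >> h.py <<'E'
def cloud(n,d):
    c=r.get_calibration(n);K=c['mtx'];v,u=np.mgrid[0:400,0:640]
    dd=np.stack([(u-K[0,2])/K[0,0],-(v-K[1,2])/K[1,1],-np.ones(u.shape)],-1)*d[...,None]
    return dd@R.from_quat(c['attitude']).as_matrix().T+c['eye']
def circ(x,y):
    A=np.c_[x,y,np.ones(len(x))];s=np.linalg.lstsq(A,x*x+y*y,rcond=None)[0]
    return s[0]/2,s[1]/2,np.sqrt(s[2]+s[0]**2/4+s[1]**2/4)
E
python3 - <<'E'
from h import *
im=cv2.imread('pics/top0.png');d=np.load('pics/top0.npy');P=cloud('top',d)
np.set_printoptions(suppress=True,precision=1)
def region(x,y,rad,lo,hi):
    m=(np.hypot(P[...,0]-x,P[...,1]-y)<rad)&(P[...,2]>lo)&(P[...,2]<hi)&(d>0);return m
def rep(name,m,rays_z=None):
    q=P[m];print(name,m.sum(),'mean',q.mean(0),'med',np.median(q,0),'min',q.min(0),'max',q.max(0))
rep('worktop',region(440,0,60,-20,20))
m=region(442,118,60,90,130);rep('jar cap',m)
v,u=np.nonzero(m);(c,s,_)=cv2.minAreaRect(np.c_[u,v].astype(np.float32));print('px',u.mean(),v.mean(),atz('top',u.mean(),v.mean(),106))
m=region(470,-212,60,165,200);rep('handle',m);v,u=np.nonzero(m)
rc=cv2.minAreaRect(P[m][:,:2].astype(np.float32));print(rc)
C=np.cov(P[m][:,:2].T);w,V=np.linalg.eigh(C);print('handle long axis deg',np.degrees(np.arctan2(V[1,1],V[0,1])))
print('handle px',u.mean(),v.mean(),atz('top',u.mean(),v.mean(),183))
# disc outline: hull of region z 10..40
m=region(465,-212,140,10,200);v,u=np.nonzero(m)
hsv=cv2.cvtColor(im,cv2.COLOR_BGR2HSV)
m2=region(465,-212,140,12,28)&(hsv[...,1]>120);rep('disc',m2)
q=P[m2][:,:2];h=cv2.convexHull(q.astype(np.float32))[:,0];x,y,rr=circ(h[:,0],h[:,1]);print('disc fit',x,y,rr,len(h),(np.hypot(h[:,0]-x,h[:,1]-y)-rr))
# cup
mc=region(430,-162,45,40,75);rep('cup rim',mc);h=P[mc][:,:2];print(circ(h[:,0],h[:,1]))
mf=region(430,-162,26,12,32);rep('floor',mf)
mp=(hsv[...,1]<70)&(np.indices(d.shape)[1]>355)&(np.indices(d.shape)[1]<375)&(np.indices(d.shape)[0]>250)&(np.indices(d.shape)[0]<266)&(hsv[...,2]>170)
v,u=np.nonzero(mp);print('ptr px',sorted(zip(u,v)));print([atd('top',a,b,d[b,a]) for a,b in list(zip(u,v))[:40]])
E
```

```text
worktop 919 mean [439.8   0.    0.1] med [440.9   0.9   0.1] min [382.1 -58.4  -7.5] max [498.3  58.    7.5]
jar cap 159 mean [447.8 123.  105.2] med [448.4 122.6 105.7] min [426.5 101.2  90.6] max [468.8 144.5 111.7]
px 253.65408805031447 230.28301886792454 [447.7 122.9 106. ]
handle 98 mean [ 476.3 -216.9  181. ] med [ 475.9 -217.7  182.1] min [ 452.3 -236.7  166.8] max [ 500.1 -197.3  186.8]
((476.9696044921875, -217.58935546875), (58.25606155395508, 14.472250938415527), 37.345516204833984)
handle long axis deg -142.92865644518895
handle px 361.6224489795918 218.8469387755102 [ 476.  -216.7  183. ]
disc 1707 mean [ 471.4 -214.2   20.3] med [ 471.4 -213.8   20.3] min [ 368.2 -327.7   12. ] max [ 585.1 -110.3   27.8]
disc fit 476.64275242512485 -218.09360476907798 108.21990789688807 37 [ 0.3 -0.7 -0.9 -0.9 -0.8 -0.  -0.3  0.1  0.  -0.1 -0.3  0.3  1.2  0.4
 -0.2 -0.1  1.1  0.4  0.2  0.4  0.4 -0.8 -0.8 -0.9 -1.   0.3 -0.4 -0.5
  0.4  0.8  1.5 -0.  -0.3 -0.6 -0.8  1.6  1.2]
cup rim 66 mean [ 434.  -159.    55.5] med [ 435.4 -161.2   57.2] min [ 403.5 -186.6   41.7] max [ 464.  -129.   
[... 2867 characters left out ...]
 7.4]), array([ 368.8, -257.2,   -0.5]), array([ 368.8, -261. ,   -2.5]), array([ 368.6, -263.2,    6.2]), array([ 368.7, -267.2,    2.5]), array([ 368.9, -271.6,   -2.9]), array([ 368.8, -274.5,    0.8]), array([ 368.8, -278.2,   -0.5]), array([ 368.6, -280.7,    5.8]), array([ 365.2, -242.7,    3.5]), array([ 365. , -245. ,   11.6]), array([ 365.1, -248.7,   10. ]), array([ 365.2, -253.1,    3.2]), array([ 365.2, -256.2,    6. ]), array([ 365.3, -267.1,    2.7]), array([ 365.4, -271.3,   -1.7]), array([ 365.5, -275.4,   -5.4]), array([ 365.4, -278.1,   -0.2]), array([ 365.3, -281. ,    3.3]), array([ 361.7, -241.9,    8.7]), array([ 361.7, -245.1,   10.2]), array([ 361.7, -249.2,    6. ])]
```

```bash
python3 - <<'E'
from h import *
np.set_printoptions(suppress=True,precision=1)
im=cv2.imread('pics/scene0.png');d=np.load('pics/scene0.npy');P=cloud('scene',d)
hsv=cv2.cvtColor(im,cv2.COLOR_BGR2HSV)
m=(np.hypot(P[...,0]-448,P[...,1]-123)<50)&(P[...,2]>10)&(P[...,2]<130)
q=P[m];print(m.sum(),q[:,2].max());v,u=np.nonzero(m);print(u.min(),u.max(),v.min(),v.max())
# predicted cap top/base px
for z in(106,0):print(proj('scene',[447.7,122.9,z]))
mt=m&(q.min()<1e9);x,y,rr=circ(q[:,0],q[:,1]);print('scene side circ',x,y,rr)
print(tri(('top',253.654,230.283),('scene',*[ (u[v<np.percentile(v,15)]).mean(), 183.5])))
g=cv2.imread('pics/top0.png');t=g[250:268,355:378].min(2);print(t)
for p in [(365.8,257),(365.8,259),(365.8,262)]:
    X=atz('top',*p,8);print(X,np.degrees(np.arctan2(X[1]+217.6,X[0]-476.6)))
E
```

```text
237 111.56559989924631
271 281 182 206
(np.float64(276.1130893795686), np.float64(184.1172165844855))
(np.float64(276.86423925292524), np.float64(205.98139195299194))
scene side circ 446.0234151372967 119.19356596738794 18.042148475354026
(array([447.7, 122.2, 109.1]), np.float64(0.5783311669081564))
[[ 63  67  64  63  60  60  49  52  37  21  29  30  49  82  87 102 139 118
  108 129  96  97 132]
 [ 68  67  65  65  63  60  59  58  56  53  40  23  25  26  39  37  64  57
   64  96 115 138 139]
 [ 69  66  64  69  65  61  59  55  61  67  62  56  52  51  53  52  48 101
  127 135 143 154 154]
 [ 68  70  64  65  67  64  60  55  61  55  65  64  61  62  65  63 104 140
  144 147 143 162 163]
 [ 69  69  69  68  65  68  63  57  57  51  51  49  48  76 120 138 149 146
  141 146 145 149 151]
 [ 67  70  69  69  65  64  59  48  54  91 178 209 172 135 150 160 169 158
  150 155 157 153 144]
 [ 54  52  54  51  53  54  63  55 183 209 219 230 185 145 156 160 174 175
  165 159 167 164 155]
 [116 121 126 121 115 104 118 110 207 227 225 224 179 124 131 148 159 155
  151 147 145 148 139]
 [ 89  94  95  92  86 
[... 377 characters left out ...]
85  82  79  81  82  79  79 120 140 197 194 115  79  79  79  84
   90  84  87  92  90]
 [ 94  92  83  81  78  74  82  83  83  86  65 138 117  82  82  82  78  90
   97  91  91  94  90]
 [ 92  92  86  80  81  77  80  82  81  86  84  84  87  88  82  86  79  88
   93  93  91  92  92]
 [ 93  91  83  87  75  76  77  77  82  84  84  82  93  90  88  82  78  87
   94  88  93  92  89]
 [ 91  89  86  83  79  81  84  80  85  88  87  85  91  88  86  84  82  89
   97  91  91  92  93]
 [ 91  88  83  85  80  81  86  81  83  85  87  88  92  92  91  83  84  90
   95  94  94  91  92]]
[ 365.1 -251.8    8. ] -162.96440203354038
[ 358.3 -251.6    8. ] -163.96286017195325
[ 348.  -251.4    8. ] -165.27358867371427
```

```bash
python3 - <<'E'
from h import *
crop('pics/scene0.png','pics/s2.png',255,170,50,50,12)
crop('pics/top0.png','pics/t3.png',340,240,50,30,14)
E
```

```text
(no output)
```

View pics/s2.png

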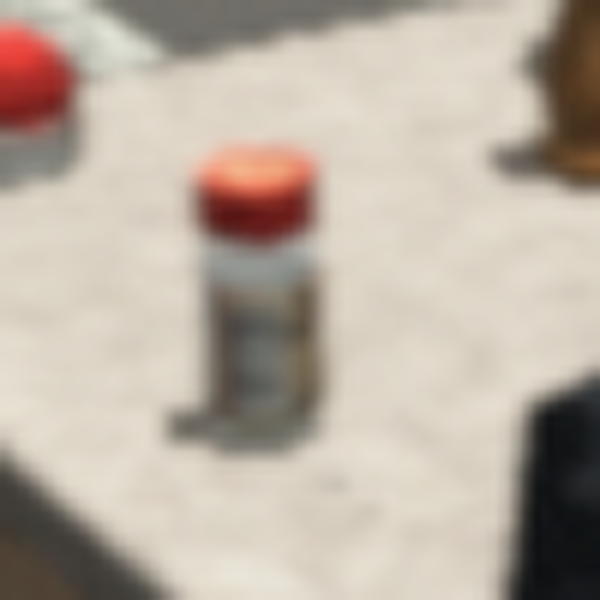

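View pics/t3.png

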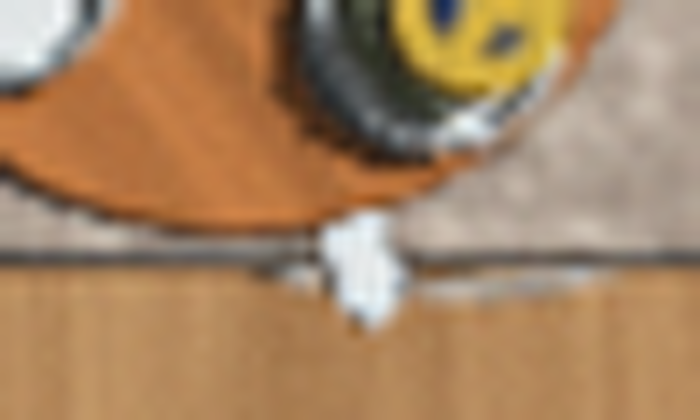

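```bash
cat >> h.py <<'E'
def go(x,y,z,psi):
    s=r.observe();Rt=R.from_quat(s['orientation'])
    dt=Rt.inv().apply(np.array([x,y,z])-s['tool_pos'])
    a=np.radians(psi) # tool y yaw; x yaw = psi+90, z down
    T=R.from_matrix(np.c_[[-np.sin(a),np.cos(a),0],[np.cos(a),np.sin(a),0],[0,0,-1]])
    rv=np.degrees((Rt.inv()*T).as_rotvec())
    print('t',round(s['time_s'],2),'pos',s['tool_pos'].round(1),'F',s['wrist_force'].round(1),'w',round(s['gripper_width'],3),'j',s['joints'].round(2))
    print('row',dt.round(1),rv.round(2))
E
python3 -c "
from h import *
go(447.7,122.7,231,37)"
```

```text
t 0.1 pos [ 194.  -593.6  230.6] F [0.8 0.4 0.1] w 1.0 j [-1.27  0.42  1.63  0.    1.09 -0.02]
row [ 4.636e+02 -6.021e+02  5.000e-01] [-5.0000e-02 -8.0000e-02 -1.0891e+02]
```

```bash
python3 -m inch '23 -30 0 0 0 -5 -1;62 -80 0 0 0 -14 -1;108 -140 0 0 0 -24 -1;155 -201 0 0 0 -34 -1;201 -261 0 0 0 -44 -1;247 -321 0 0 0 -54 -1;293 -381 0 0 0 -64 -1;331 -430 0 0 0 -74 -1'; python3 -c "
from h import *
go(447.7,122.7,180,37)"
```

```text
time_s: 1.1
tool_pos: [352.9, -144.2, 231.4]
orientation: [0.692, 0.722, 0.0, 0.0]
wrist_force: [0.9, -0.2, 0.3]
gripper_width: 1.002
t 1.1 pos [ 352.9 -144.2  231.4] F [ 0.9 -0.2  0.3] w 1.002 j [-0.42  0.05  2.13  0.    0.96 -0.46]
row [262.7 105.8  51.4] [ 2.000e-02  2.000e-02 -3.461e+01]
```

```bash
python3 -m inch '50 20 0 0 0 -8 -1;100 40 0 0 0 -16 -1;150 60 0 0 0 -24 -1;190 75 0 0 0 -30 -1;220 88 0 0 0 -34.6 -1;220 88 0 0 0 -34.6 -1;220 88 0 0 0 -34.6 -1;220 88 0 0 0 -34.6 -1'; python3 -c "
from h import *
go(447.7,122.7,180,37)"
```

```text
time_s: 2.1
tool_pos: [432.1, 76.2, 231.2]
orientation: [0.449, 0.893, -0.0, -0.0]
wrist_force: [-0.5, 1.0, -0.5]
gripper_width: 1.002
t 2.1 pos [432.1  76.2 231.2] F [-0.5  1.  -0.5] w 1.002 j [ 0.15  0.15  2.02 -0.    0.97 -0.49]
row [28.  40.3 51.2] [-0.03 -0.01 -0.4 ]
```

```bash
python3 -m inch '7 10 0 0 0 0 -1;18 26 10 0 0 0 -1;28 40 25 0 0 0 -1;28 40 40 0 0 0 -1;28 40 51 0 0 0 -1;28 40 51 0 0 0 -1;28 40 51 0 0 0 -1;28 40 51 0 0 0 -1'; python3 -c "
from h import *
go(447.7,122.7,55,37)
p,d=r.grab_frame('scene');cv2.imwrite('pics/s3r.png',p[:,:,::-1]);np.save('pics/s3.npy',d)
crop('pics/s3r.png','pics/s3.png',240,130,130,110,6)
p,d=r.grab_frame('top');cv2.imwrite('pics/t4r.png',p[:,:,::-1]);np.save('pics/t4.npy',d)
"
```

```text
time_s: 3.1
tool_pos: [448.3, 123.3, 180.8]
orientation: [0.449, 0.894, 0.0, 0.0]
wrist_force: [-0.9, 0.3, 1.1]
gripper_width: 1.002
t 3.1 pos [448.3 123.3 180.8] F [-0.9  0.3  1.1] w 1.002 j [ 0.24  0.26  2.02 -0.    0.86 -0.4 ]
row [ -0.   -0.9 125.8] [ 0.06  0.02 -0.33]
```

View pics/s3.png

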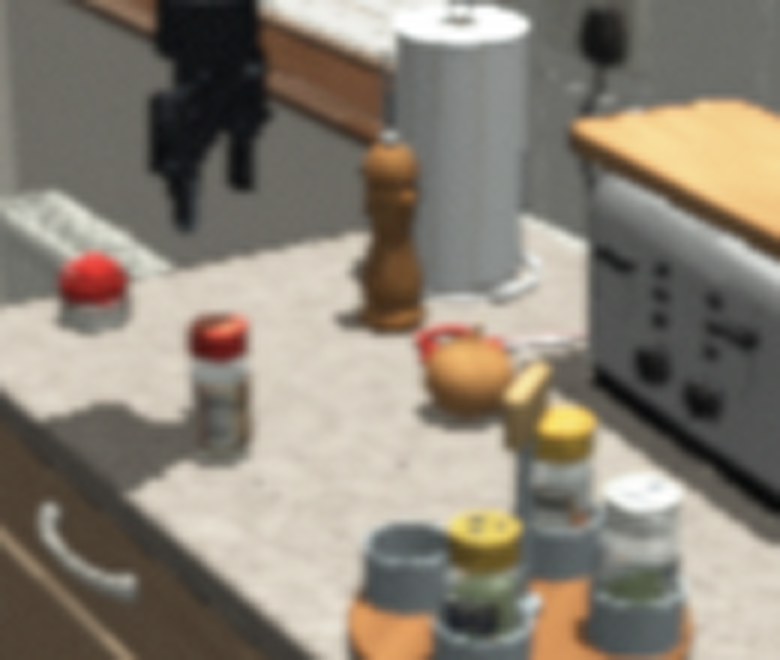

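View pics/t4r.png

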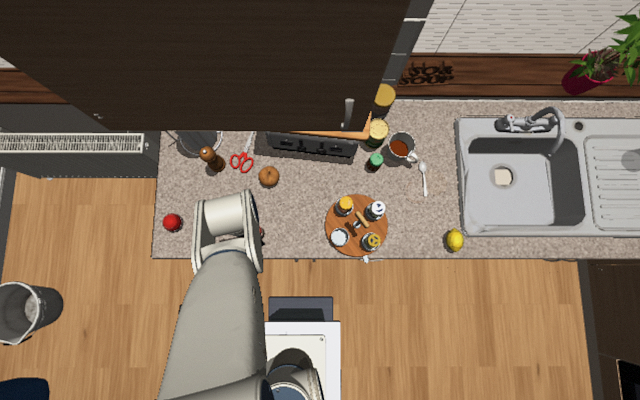

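```bash
python3 -m inch '0 -0.8 12 0 0 0 -1;0 -0.8 32 0 0 0 -1;0 -0.8 54 0 0 0 -1;0 -0.8 76 0 0 0 -1;0 -0.8 98 0 0 0 -1;0 -0.8 115 0 0 0 -1;0 -0.8 126 0 0 0 -1;0 -0.8 126 0 0 0 -1'; python3 -c "
from h import *
go(447.7,122.7,55,37)
print(proj('scene',[476.5,-217.3,183]),proj('scene',[431.4,-157.6,58]))
"
```

```text
time_s: 4.2
tool_pos: [446.6, 122.8, 53.5]
orientation: [0.449, 0.894, -0.001, -0.001]
wrist_force: [-0.5, -0.4, 0.1]
gripper_width: 1.0
t 4.2 pos [446.6 122.8  53.5] F [-0.5 -0.4  0.1] w 1.0 j [ 0.24  0.5   2.08  0.    0.56 -0.4 ]
row [-0.7  0.8 -1.5] [-0.1  -0.04 -0.31]
(np.float64(327.4193820280683), np.float64(193.00771911440697)) (np.float64(307.83144095239135), np.float64(220.22836627707628))
```

```bash
python3 -m inch '0 0 0 0 0 0 1;0 0 0 0 0 0 1;0 0 0 0 0 0 1;0 0 0 0 0 0 1;0 0 0 0 0 0 1;0 0 0 0 0 0 1;0 0 0 0 0 0 1;0 0 0 0 0 0 1' 35; python3 -c "
from h import *
go(447.7,122.7,205,37)"
```

```text
time_s: 5.2
tool_pos: [447.8, 123.1, 55.0]
orientation: [0.449, 0.894, 0.0, 0.0]
wrist_force: [-0.7, -0.3, 6.2]
gripper_width: 0.51
t 5.2 pos [447.8 123.1  55. ] F [-0.7 -0.3  6.2] w 0.51 j [ 0.24  0.5   2.08  0.    0.56 -0.4 ]
row [  -0.3   -0.2 -150. ] [ 0.07  0.03 -0.31]
```

```bash
python3 -m inch '0 0 -5 0 0 0 1;0 0 -15 0 0 0 1;0 0 -30 0 0 0 1;0 0 -50 0 0 0 1;0 0 -70 0 0 0 1;0 0 -88 0 0 0 1;0 0 -98 0 0 0 1;0 0 -100 0 0 0 1'; python3 -c "
from h import *
go(431.5,-157.7,150,37)
p,d=r.grab_frame('scene');cv2.imwrite('pics/s5r.png',p[:,:,::-1])
crop('pics/s5r.png','pics/s5.png',250,130,80,80,7)
"
```

```text
time_s: 6.2
tool_pos: [447.6, 123.0, 155.2]
orientation: [0.449, 0.894, 0.001, 0.001]
wrist_force: [0.5, -0.1, -0.8]
gripper_width: 0.51
t 6.2 pos [447.6 123.  155.2] F [ 0.5 -0.1 -0.8] w 0.51 j [ 0.24  0.31  2.04  0.    0.8  -0.4 ]
row [-215.5 -180.7    5.1] [ 0.08  0.03 -0.31]
```

View pics/s5.png

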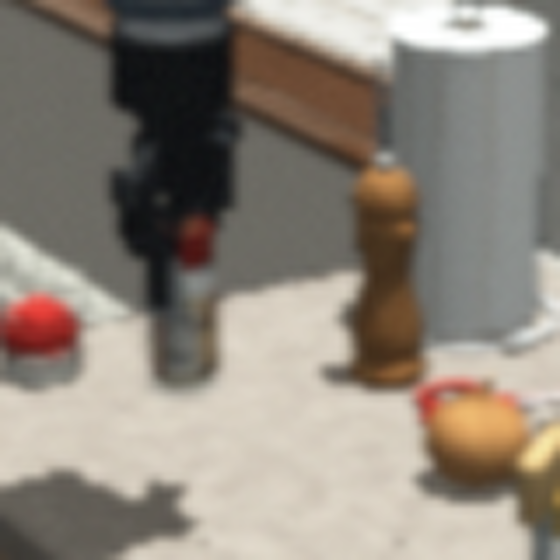

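```bash
python3 -m inch '-13 -11 0 0 0 0 1;-39 -33 0 0 0 0 1;-74 -62 0 0 0 0 1;-110 -92 0 0 0 0 1;-146 -122 0 0 0 0 1;-180 -151 0 0 0 0 1;-204 -171 0 0 0 0 1;-215 -180.5 0 0 0 0 1'; python3 -m inch '0 0 0 0 0 0 1;0 0 0 0 0 0 1;0 0 0 0 0 0 1;0 0 0 0 0 0 1;0 0 0 0 0 0 1;0 0 0 0 0 0 1;0 0 0 0 0 0 1;0 0 0 0 0 0 1';python3 -c "
from h import *
go(431.5,-157.7,78,37)
p,d=r.grab_frame('scene');cv2.imwrite('pics/s6r.png',p[:,:,::-1])
crop('pics/s6r.png','pics/s6.png',280,170,80,80,8)
print(proj('scene',[431.5,-157.7,100]))
"
```

```text
time_s: 7.25
tool_pos: [430.0, -159.2, 153.7]
orientation: [0.45, 0.893, -0.0, -0.001]
wrist_force: [-0.3, -0.1, -2.0]
gripper_width: 0.51
time_s: 8.25
tool_pos: [431.0, -157.3, 154.3]
orientation: [0.449, 0.894, 0.0, -0.0]
wrist_force: [0.1, -0.9, -1.4]
gripper_width: 0.514
t 8.25 pos [ 431.  -157.3  154.3] F [ 0.1 -0.9 -1.4] w 0.514 j [-0.38  0.3   2.05  0.    0.8  -1.02]
row [-0.6  0.2 76.3] [-0.   -0.   -0.31]
(np.float64(307.91345022497893), np.float64(210.3707834520384))
```

View pics/s6.png

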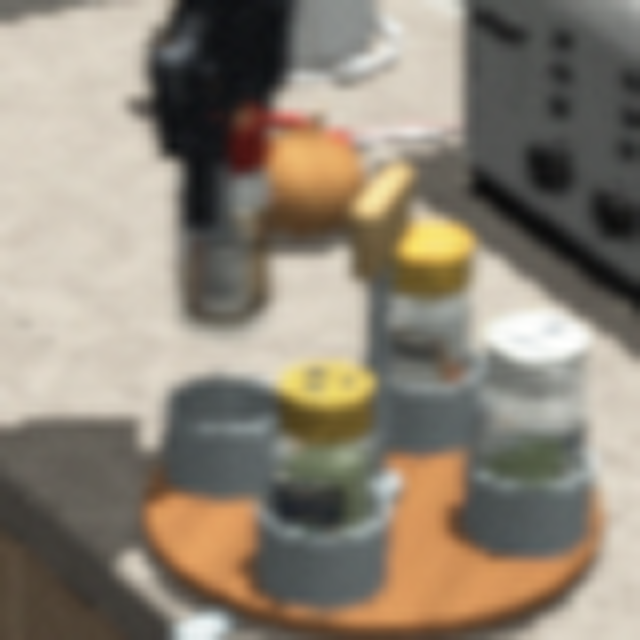

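```bash
python3 -m inch '-0.5 0 5 0 0 0 1;-0.5 0 15 0 0 0 1;-0.5 0 26 0 0 0 1;-0.5 0 37 0 0 0 1;-0.5 0 47 0 0 0 1;-0.5 0 55 0 0 0 1;-0.5 0 60 0 0 0 1;-0.5 0 60 0 0 0 1';python3 -c "
from h import *
go(431.5,-157.7,78,37)
p,d=r.grab_frame('scene');cv2.imwrite('pics/s7r.png',p[:,:,::-1])
crop('pics/s7r.png','pics/s7.png',280,170,80,80,8)
"
```

```text
time_s: 9.3
tool_pos: [431.2, -157.6, 94.0]
orientation: [0.449, 0.894, -0.0, -0.0]
wrist_force: [0.3, -0.4, -0.9]
gripper_width: 0.511
t 9.3 pos [ 431.2 -157.6   94. ] F [ 0.3 -0.4 -0.9] w 0.511 j [-0.38  0.41  2.08 -0.    0.65 -1.02]
row [-0.2  0.2 16. ] [-0.02 -0.03 -0.31]
```

View pics/s7.png

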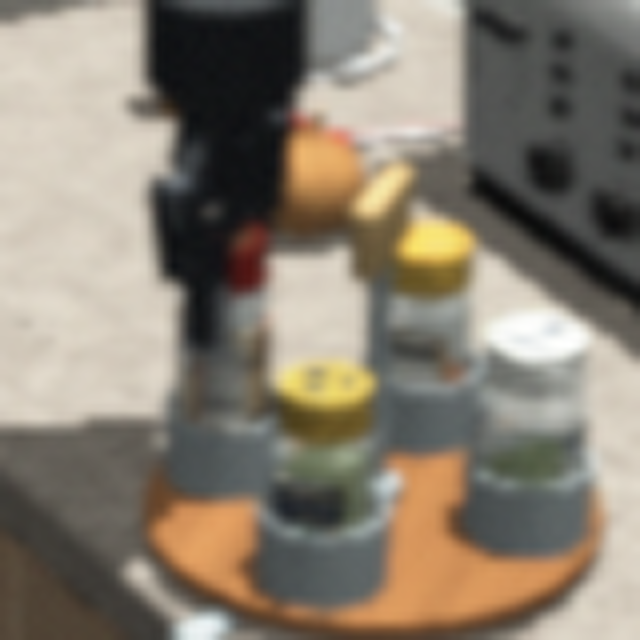

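```bash
python3 -m inch '0 0 3 0 0 0 1;0 0 6 0 0 0 1;0 0 9 0 0 0 1;0 0 11 0 0 0 1;0 0 13 0 0 0 1;0 0 14 0 0 0 1;0 0 14 0 0 0 1;0 0 14 0 0 0 1'; python3 -m inch '0 0 0.3 0 0 0 1;0 0 0.6 0 0 0 1;0 0 0.9 0 0 0 1;0 0 1.2 0 0 0 1;0 0 1.5 0 0 0 1;0 0 1.5 0 0 0 1;0 0 1.5 0 0 0 1;0 0 1.5 0 0 0 1'
```

```text
time_s: 10.35
tool_pos: [431.4, -157.7, 80.4]
orientation: [0.449, 0.894, 0.0, 0.0]
wrist_force: [0.4, 0.4, -1.3]
gripper_width: 0.507
time_s: 11.35
tool_pos: [431.3, -157.7, 78.8]
orientation: [0.449, 0.894, -0.0, 0.0]
wrist_force: [0.6, 0.0, -1.2]
gripper_width: 0.511
```

```bash
python3 -m inch '0 0 0.3 0 0 0 1;0 0 0.6 0 0 0 1;0 0 0.9 0 0 0 1;0 0 1.2 0 0 0 1;0 0 1.4 0 0 0 1;0 0 1.4 0 0 0 1;0 0 1.4 0 0 0 1;0 0 1.4 0 0 0 1'
```

```text
time_s: 12.35
tool_pos: [431.5, -157.8, 78.0]
orientation: [0.449, 0.894, 0.0, 0.0]
wrist_force: [-1.7, 0.7, 8.1]
gripper_width: 0.512
```

```bash
python3 -m inch '0 0 0 0 0 0 -0.1;0 0 0 0 0 0 -0.2;0 0 0 0 0 0 -0.3;0 0 0 0 0 0 -0.4;0 0 0 0 0 0 -0.6;0 0 0 0 0 0 -0.6;0 0 0 0 0 0 -0.6;0 0 0 0 0 0 -0.6'; python3 -c "
from h import *
go(431.5,-157.7,240,37)
p,d=r.grab_frame('scene');cv2.imwrite('pics/s8r.png',p[:,:,::-1])
crop('pics/s8r.png','pics/s8.png',280,170,80,80,8)
"
```

```text
time_s: 13.35
tool_pos: [431.4, -157.7, 77.4]
orientation: [0.449, 0.894, 0.0, 0.0]
wrist_force: [-0.1, 0.0, -0.7]
gripper_width: 0.798
t 13.35 pos [ 431.4 -157.7   77.4] F [-0.1  0.  -0.7] w 0.798 j [-0.38  0.45  2.08  0.    0.61 -1.02]
row [-1.000e-01  1.000e-01 -1.626e+02] [ 0.   0.  -0.3]
```

View pics/s8.png

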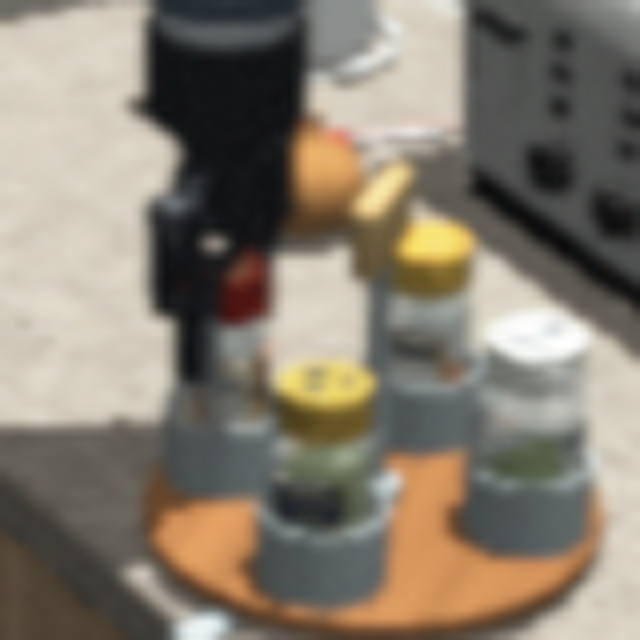

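Jar released (no force, opening 68 mm). Now up, straight.

```bash
python3 -m inch '0 0 -4 0 0 0 -0.6;0 0 -14 0 0 0 -0.6;0 0 -30 0 0 0 -0.6;0 0 -55 0 0 0 -0.6;0 0 -85 0 0 0 -0.6;0 0 -115 0 0 0 -0.6;0 0 -145 0 0 0 -0.6;0 0 -165 0 0 0 -0.6'; python3 -c "
from h import *
go(476.5,-217.4,240,-53)
p,d=r.grab_frame('scene');cv2.imwrite('pics/s9r.png',p[:,:,::-1])
crop('pics/s9r.png','pics/s9.png',280,170,80,80,8)
"
```

```text
time_s: 14.4
tool_pos: [431.7, -157.8, 244.7]
orientation: [0.449, 0.894, 0.0, 0.001]
wrist_force: [0.1, 0.6, 0.3]
gripper_width: 0.801
t 14.4 pos [ 431.7 -157.8  244.7] F [0.1 0.6 0.3] w 0.801 j [-0.38  0.16  1.97  0.    1.01 -1.02]
row [-74.6   0.4   4.8] [1.500e-01 3.000e-02 8.969e+01]
```

View pics/s9.png

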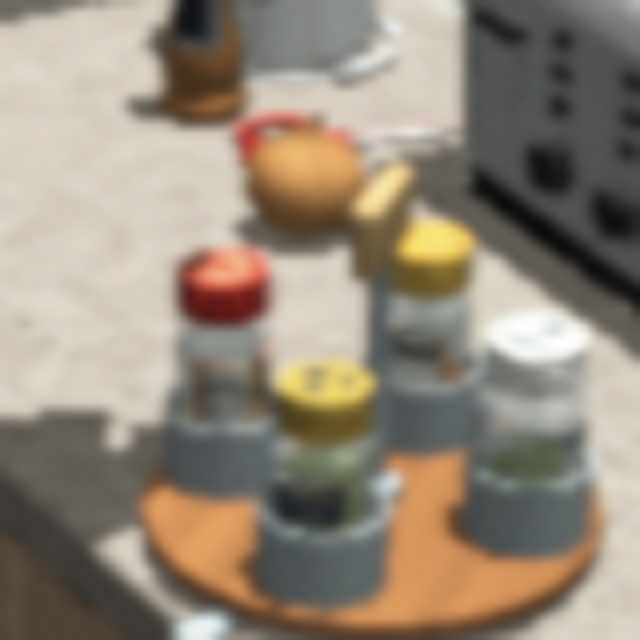

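```bash
python3 -m inch '-10 0 0 0 0 10 -1;-20 0 0 0 0 20 -1;-30 0 0 0 0 30 -1;-40 0 0 0 0 40 -1;-50 0 0 0 0 50 -1;-60 0 0 0 0 60 -1;-70 0 0 0 0 70 -1;-74.5 0.4 0 0 0 80 -1';python3 - <<'E'
from h import *
go(476.5,-217.4,210,-53)
crop('pics/s9r.png','pics/s10.png',290,225,45,35,16)
# polygon model fit of pointer in top0 & scene: predicted pixel of tip/edges for angles
for a in (193,195,197):
    t=np.radians(a);c,s=np.cos(t),np.sin(t)
    f=lambda x,y,z:[476.5+x*c-y*s,-217.6+x*s+y*c,z]
    for n in('top','scene'):
        print(a,n,[tuple(np.round(proj(n,f(*q)),1)) for q in((138,0,4),(120,0,4),(120,8,4),(120,-8,4))])
E
```

```text
time_s: 15.45
tool_pos: [476.2, -217.5, 242.3]
orientation: [0.919, 0.394, -0.0, -0.0]
wrist_force: [-0.0, 0.1, 0.9]
gripper_width: 1.001
t 15.45 pos [ 476.2 -217.5  242.3] F [-0.   0.1  0.9] w 1.001 j [-0.45  0.26  1.84 -0.    1.04  0.31]
row [ 0.3  0.2 32.3] [-0.    0.    9.35]
193 top [(np.float64(364.9), np.float64(263.8)), (np.float64(363.6), np.float64(258.6)), (np.float64(365.8), np.float64(258.1)), (np.float64(361.4), np.float64(259.2))]
193 scene [(np.float64(300.6), np.float64(250.2)), (np.float64(304.1), np.float64(248.2)), (np.float64(305.7), np.float64(249.0)), (np.float64(302.6), np.float64(247.4))]
195 top [(np.float64(366.2), np.float64(263.4)), (np.float64(364.8), np.float64(258.4)), (np.float64(367.0), np.float64(257.7)), (np.float64(362.6), np.float64(259.0))]
195 scene [(np.float64(301.6), np.float64(250.7)), (np.float64(305.0), np.float64(248.6)), (np.float64(306.6), np.float64(249.4)), (np.float64(303.3), np.float64(247.8))]
197 top [(np.float64(367.6), np.float64(263.0)), (np.float64(365.9), np.float64(258.0)), (np.float64(368.1), np.float64(257.3)), (np.float64(363.7), np.float64(258.7))]
197 scene [(np.float64(302.6), np.float64(251.2)), (np.float64(305.9), np.float64(249.1)), (np.float64(307.6), np.float64(249.8)), (np.float64(304.2), np.float64(248.3))]
```

View pics/s10.png

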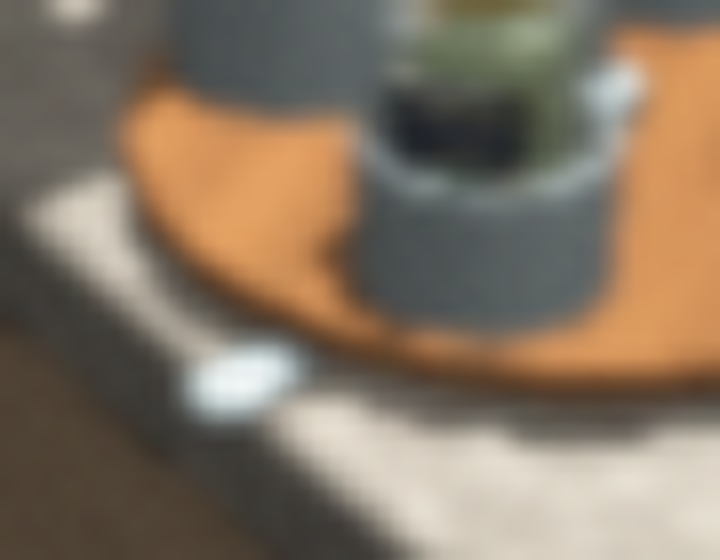

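```bash
python3 - <<'E'
from h import *
S=16
def render(n,a,tipstart,z,x0,ox,oy,box):
    t=np.radians(a);c,s=np.cos(t),np.sin(t)
    pts=[(x0,8),(tipstart,8),(138,0),(tipstart,-8),(x0,-8)] if tipstart<138 else [(x0,8),(138,8),(138,-8),(x0,-8)]
    P=np.array([[ox+x*c-y*s,oy+x*s+y*c,z] for x,y in pts]);u,v=proj(n,P)
    m=np.zeros((box[3]*S,box[2]*S),np.uint8)
    cv2.fillPoly(m,[np.c_[(u+.5-box[0])*S,(v+.5-box[1])*S].round().astype(np.int32)],255)
    return cv2.resize(m,(box[2],box[3]),interpolation=cv2.INTER_AREA)/255.
for n,f,box in(('top','pics/top0.png',(360,256,13,10)),('scene','pics/s9r.png',(296,244,14,9))):
    im=cv2.imread(f)[box[1]:box[1]+box[3],box[0]:box[0]+box[2]].min(2).astype(float)
    res=[]
    for a in np.arange(188,203,.5):
        for ts in(120,124,128,138):
          for du in(-.5,0,.5):
           for z in (3,8):
            m=render(n,a,ts,z,100 if n=='top' else 112,476.5,-217.6,box)
            m=cv2.GaussianBlur(m,(0,0),.5)
            X=np.c_[m.ravel(),np.ones(m.size)] 
            k,rs,*_=np.linalg.lstsq(X,im.ravel(),rcond=None);res.append((rs[0],a,ts,z))
    res.sort();print(n,[tuple(np.round(q,1).tolist()) for q in res[:24:3]])
E
```

```text
top [(86324.9, 196.0, 128.0, 8.0), (89067.3, 196.0, 128.0, 3.0), (89525.7, 196.5, 128.0, 3.0), (93228.2, 196.0, 124.0, 8.0), (93890.0, 195.5, 128.0, 8.0), (96009.1, 196.5, 124.0, 3.0), (97403.0, 196.0, 124.0, 3.0), (99634.0, 196.5, 128.0, 8.0)]
scene [(179299.8, 195.5, 128.0, 8.0), (181447.9, 196.0, 128.0, 8.0), (182235.3, 195.5, 138.0, 8.0), (183586.7, 195.0, 128.0, 8.0), (183686.3, 196.0, 138.0, 8.0), (188734.8, 195.0, 138.0, 8.0), (190538.6, 194.5, 128.0, 8.0), (191392.5, 196.5, 138.0, 8.0)]
```

```bash
python3 -m inch '0.3 0.2 0 0 0 9.3 -1;0.3 0.2 8 0 0 9.3 -1;0.3 0.2 18 0 0 9.3 -1;0.3 0.2 30 0 0 9.3 -1;0.3 0.2 42 0 0 9.3 -1;0.3 0.2 50 0 0 9.3 -1;0.3 0.2 52 0 0 9.3 -1;0.3 0.2 52 0 0 9.3 -1';python3 -c "
from h import *
go(476.5,-217.4,148,-52.9)
p,d=r.grab_frame('scene');cv2.imwrite('pics/s11r.png',p[:,:,::-1])
crop('pics/s11r.png','pics/s11.png',280,150,90,90,7)
"
```

```text
time_s: 16.45
tool_pos: [476.6, -217.2, 190.4]
orientation: [0.947, 0.321, 0.0, 0.0]
wrist_force: [-0.5, 0.7, -0.4]
gripper_width: 1.004
t 16.45 pos [ 476.6 -217.2  190.4] F [-0.5  0.7 -0.4] w 1.004 j [-0.45  0.33  1.89  0.    0.93  0.47]
row [-0.3  0.1 42.4] [ 0.  -0.   0.3]
```

View pics/s11.png

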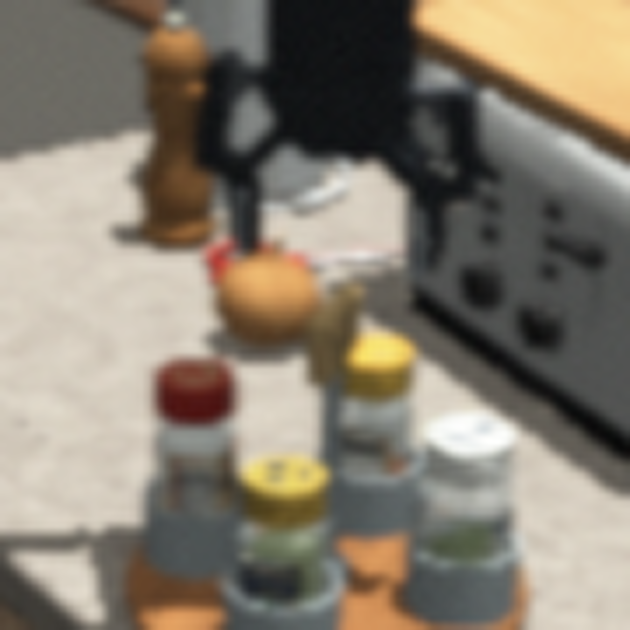

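```bash
python3 -m inch '0 0 5 0 0 0 -1;0 0 13 0 0 0 -1;0 0 22 0 0 0 -1;0 0 32 0 0 0 -1;0 0 39 0 0 0 -1;0 0 42 0 0 0 -1;0 0 42 0 0 0 -1;0 0 42 0 0 0 -1'; python3 -m inch '0 0 0 0 0 0 1;0 0 0 0 0 0 1;0 0 0 0 0 0 1;0 0 0 0 0 0 1;0 0 0 0 0 0 1;0 0 0 0 0 0 1;0 0 0 0 0 0 1;0 0 0 0 0 0 1' 50; python3 -c "
from h import *
go(476.5,-217.4,148,-52.9)
p,d=r.grab_frame('scene');cv2.imwrite('pics/s12r.png',p[:,:,::-1])
crop('pics/s12r.png','pics/s12.png',280,150,90,90,7)
"
```

```text
time_s: 17.5
tool_pos: [476.7, -217.2, 148.7]
orientation: [0.947, 0.321, 0.0, 0.0]
wrist_force: [0.3, 0.7, -0.2]
gripper_width: 1.005
time_s: 18.5
tool_pos: [477.2, -217.9, 148.7]
orientation: [0.947, 0.321, 0.0, 0.001]
wrist_force: [2.0, -3.9, -0.8]
gripper_width: 0.157
t 18.5 pos [ 477.2 -217.9  148.7] F [ 2.  -3.9 -0.8] w 0.157 j [-0.45  0.39  1.91 -0.    0.83  0.47]
row [-0.2 -0.8  0.7] [ 0.1  -0.02  0.29]
```

View pics/s12.png

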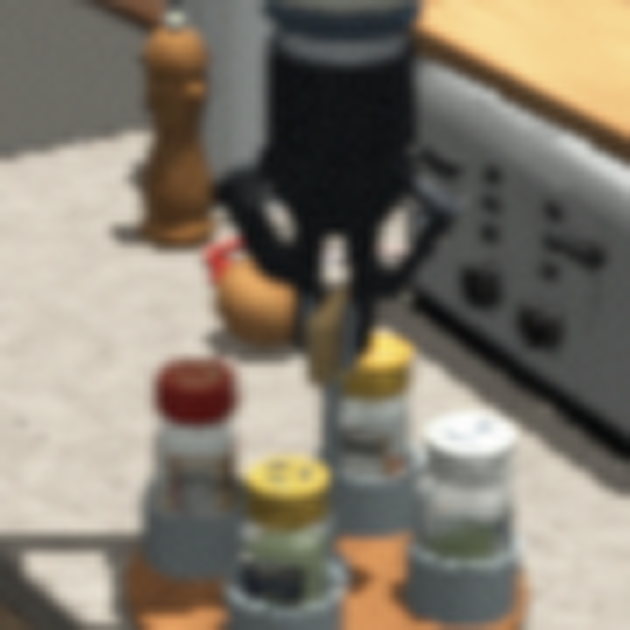

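```bash
python3 -m inch '0 0.8 0 0 0 -1 1;0 0.8 0 0 0 -3.5 1;0 0.8 0 0 0 -8 1;0 0.8 0 0 0 -13 1;0 0.8 0 0 0 -18 1;0 0.8 0 0 0 -23 1;0 0.8 0 0 0 -28 1;0 0.8 0 0 0 -32 1'; python3 -m inch '0 0 0 0 0 -4 1;0 0 0 0 0 -9 1;0 0 0 0 0 -14 1;0 0 0 0 0 -19 1;0 0 0 0 0 -24 1;0 0 0 0 0 -28 1;0 0 0 0 0 -31 1;0 0 0 0 0 -33 1'; python3 -c "
from h import *
go(477.2,-217.9,148.7,15.7)"
```

```text
time_s: 19.55
tool_pos: [477.0, -217.8, 148.7]
orientation: [0.821, 0.57, -0.0, -0.0]
wrist_force: [0.2, -2.2, 3.1]
gripper_width: 0.155
time_s: 20.55
tool_pos: [476.8, -217.8, 148.7]
orientation: [0.626, 0.78, -0.0, -0.0]
wrist_force: [-1.9, -1.3, 5.4]
gripper_width: 0.157
t 20.55 pos [ 476.8 -217.8  148.7] F [-1.9 -1.3  5.4] w 0.157 j [-0.45  0.39  1.91 -0.    0.84 -0.67]
row [-0.2  0.3 -0. ] [-0.02 -0.   -3.21]
```

```bash
python3 -m inch '0 0 0 0 0 -1 1;0 0 0 0 0 -2 1;0 0 0 0 0 -2.7 1;0 0 0 0 0 -3.2 1;0 0 0 0 0 -3.2 1;0 0 0 0 0 -3.2 1;0 0 0 0 0 -3.2 1;0 0 0 0 0 -3.2 1'; python3 -c "
from h import *
go(477.2,-217.9,148.7,15.7)
for n in('scene','top'):
    p,d=r.grab_frame(n);cv2.imwrite(f'pics/{n}13r.png',p[:,:,::-1]);np.save(f'pics/{n}13.npy',d)
crop('pics/scene13r.png','pics/s13.png',280,160,90,100,6)
crop('pics/top13r.png','pics/t13.png',310,180,100,90,6)
"
```

```text
time_s: 21.55
tool_pos: [476.8, -217.8, 148.7]
orientation: [0.604, 0.797, -0.0, -0.0]
wrist_force: [-2.7, -2.2, 5.8]
gripper_width: 0.152
t 21.55 pos [ 476.8 -217.8  148.7] F [-2.7 -2.2  5.8] w 0.152 j [-0.45  0.39  1.91 -0.    0.84 -0.72]
row [-0.2  0.3 -0. ] [-0.02 -0.   -0.07]
```

View pics/s13.png

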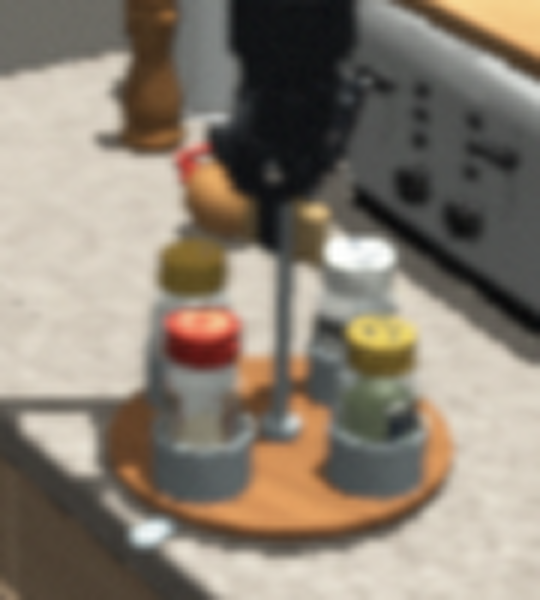

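View pics/t13.png

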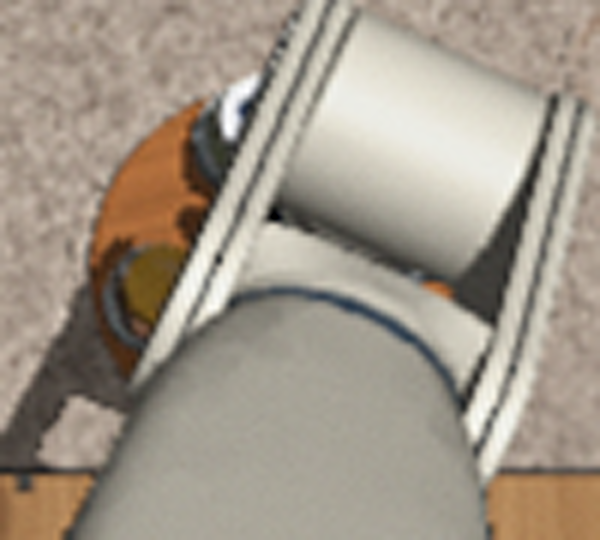

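```bash
python3 - <<'E'
from h import *
for a in(193.7,195.7,197.7):
    o=[]
    for k,z in((0,129),(90,119),(180,122),(0,58),(90,58)):
        t=np.radians(a+k);u,v=proj('scene',[476.8+75*np.cos(t),-217.8+75*np.sin(t),z]);o.append((((u+.5-280)*6).round(1),((v+.5-160)*6).round(1)))
    print(a,o)
d=np.load('pics/scene13.npy');P=cloud('scene',d);im=cv2.imread('pics/scene13r.png');hsv=cv2.cvtColor(im,cv2.COLOR_BGR2HSV)
m=(np.hypot(P[...,0]-405,P[...,1]+238)<45)&(P[...,2]>100)&(P[...,2]<140)&((hsv[...,0]<8)|(hsv[...,0]>172))&(hsv[...,1]>110)
v,u=np.nonzero(m);print('red cap px',m.sum(),u.mean(),v.mean(),u.min(),u.max(),v.min(),v.max())
# same cap, before turning (s9), as reference for bias
im=cv2.imread('pics/s9r.png');hsv=cv2.cvtColor(im,cv2.COLOR_BGR2HSV);m2=((hsv[...,0]<8)|(hsv[...,0]>172))&(hsv[...,1]>110);m2[:195]=0;m2[215:]=0;m2[:,:295]=0;m2[:,320:]=0
v2,u2=np.nonzero(m2);print(m2.sum(),u2.mean(),v2.mean())
for nm,(x,y) in(('s9',(431.4,-157.7)),('now195.7',(404.6,-238.1)),('now193.7',(403.9,-235.5)),('now197.7',(405.3,-240.6))):print(nm,proj('scene',[x,y,118]))
E
python3 -c "
from h import *
im=cv2.imread('pics/scene13r.png')[205:255,295:360];cv2.imwrite('pics/s14.png',cv2.resize(im,None,fx=12,fy=12,interpolation=cv2.INTER_CUBIC))"
```

```text
193.7 [(np.float64(203.2), np.float64(322.0)), (np.float64(381.6), np.float64(335.2)), (np.float64(362.3), np.float64(254.8)), (np.float64(202.0), np.float64(427.2)), (np.float64(377.1), np.float64(424.9))]
195.7 [(np.float64(206.6), np.float64(323.4)), (np.float64(384.2), np.float64(333.7)), (np.float64(359.1), np.float64(253.6)), (np.float64(205.3), np.float64(428.7)), (np.float64(379.8), np.float64(423.3))]
197.7 [(np.float64(210.0), np.float64(324.7)), (np.float64(386.8), np.float64(332.2)), (np.float64(355.7), np.float64(252.4)), (np.float64(208.6), np.float64(430.1)), (np.float64(382.3), np.float64(421.7))]
red cap px 75 313.32 216.84 308 319 212 220
61 307.3114754098361 206.0983606557377
s9 (np.float64(307.91101283944215), np.float64(206.0742526884133))
now195.7 (np.float64(313.89516492015883), np.float64(216.1672167622772))
now193.7 (np.float64(313.3235545507847), np.float64(215.9320609378378))
now197.7 (np.float64(314.4524457281247), np.float64(216.3919851601045))
```

View pics/s14.png

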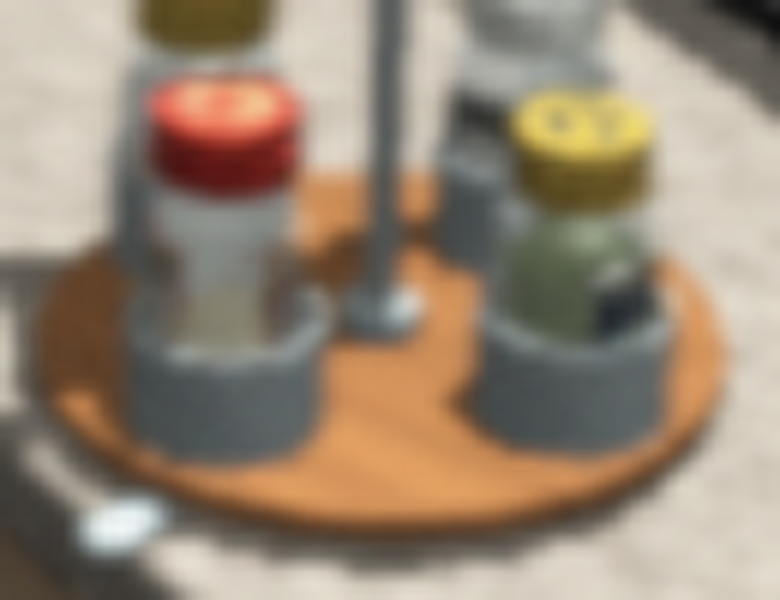

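```bash
python3 -m inch '0 0 0 0 0 0 1;0 0 0 0 0 0 1;0 0 0 0 0 0 1;0 0 0 0 0 0 1;0 0 0 0 0 0 1;0 0 0 0 0 0 1;0 0 0 0 0 0 1;0 0 0 0 0 0 1'; python3 -c "
from h import *
go(476.8,-217.8,148.7,15.7)
print(r.job_done())"
```

```text
time_s: 22.65
tool_pos: [476.8, -217.8, 148.7]
orientation: [0.604, 0.797, -0.0, -0.0]
wrist_force: [-1.4, -1.1, 5.5]
gripper_width: 0.155
t 22.65 pos [ 476.8 -217.8  148.7] F [-1.4 -1.1  5.5] w 0.155 j [-0.45  0.39  1.91 -0.    0.84 -0.72]
row [-0. -0. -0.] [-0.02 -0.   -0.08]
the job is handed in; nothing more can be done
None
```

I put the loose jar in the empty cup and turned the carousel so the jar stands at the front, then handed the job in after about 23 s. No verdict was reported.

- **Placing:** I lowered the jar until the wrist felt about 8 N from the cup floor. I then let go, and the picture afterwards showed it standing upright in the cup.
- **Turning:** I gripped the handle and turned it 68.7° anticlockwise, from 127.0° to 195.7°. 195.7° is my estimate of the pointer direction: the top view gave about 196° and the scene view about 195.5°.
- **Last checks:** In the last scene picture the red cap had moved 6.0 px sideways, as predicted, so I saw no sign of the handle slipping. That check and the pointer estimate are each good to roughly 1 to 1.5°. The arm was still, gripping the handle (about 13 mm opening for the 14 mm handle), with about 6 N on the wrist.
- **Less certain:** The arm hid most of the carousel from the top camera at the end, so the final alignment rests on the scene view and the tool angle. The jar can also sit a few millimetres off centre in its cup. In the pictures I looked at nothing around the carousel seemed disturbed, but I did not measure the bystanders' positions again.

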